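# Press the three parts-tin lids home, smallest first

## Robot

A 7-joint arm with a two-finger parallel gripper is mounted at the origin on a cart in front of the work surface, level with it; the furniture and walls round the work are solid. World frame = base frame: x ahead of the robot, y to its left, z up, the work surface at z = 0. Lengths are in m, angles in degrees, forces in N, time in s.
With the tool pointing down it reaches from about 0.425 to 0.875 m from the base axis. Payload 4.7 kg.
Tool frame: the origin (TCP) lies at the very end of the fingers, on their centre line; the grasp point (between the pads) lies env.hold_point_z behind it (env.hold_point_z is the distance from the TCP to the grasp point, in m); z points along the fingers, y is the line along which they close (so a half turn about z gives the same grasp; the last joint's range is limited). The gripper opens to 87 mm and grips with 3 to 60 N. Pads are 19 mm wide; open, the fingers measure 117 mm over their backs; the gripper's body (75 mm by 190 mm) begins 51 mm behind the grasp point.
Start: joints at [73.058, 18.392, -4.016, 83.108, 1.295, 78.541, -3.26], TCP at [0.198, -0.619, 0.223] pointing down, gripper open.
Joint ranges: [-163.93, 163.93], [-17.29, 119.83], [-79.2, 71.16], [3.27, 140.29], [-89.18, 269.18], [5.43, 117.66], [-154.24, 154.24]. Speed limits (degrees/s): [147.25, 147.25, 180, 180, 180, 180, 180].

## Interface

Orientations are given as [roll, pitch, yaw] about the fixed x, y, z axes, in that order (R = Rz(yaw) Ry(pitch) Rx(roll)).
In Python, from cell import env gives the robot as it stands.
- The arm moves only by the shell command python3 -m jog 'ROWS' [FORCE]. ROWS is JSON, a list of rows, each an object with "dp": the shift along the tool's x, y, z in cm, a list of three; "twist": the turn about the tool's z in degrees; "fingers": the opening, from 0 (shut) to 1 (fully open). A call has 1 to 8 rows; each row is the pose to reach, as a shift and turn from the pose commanded when the call began, along the tool's axes at that moment; what a row does not reach only later rows make up. A row lasts 1/8 s, in which the tool goes at most 62.5 mm and 10.7 degrees, less where a joint would pass 70% of its speed; a pose out of reach is approached as far as the arm can. A call with a gripper value outside its range is refused whole. The fingers move at their own pace and stop on an object; FORCE is the grip in N (left out, the last holds). Time passes only in rows, so rows that repeat a pose let the fingers close. It gives the time, the measured TCP pose, the force, the opening and the grip force at its end, in the units of the state.
- env.get_obs(): the state, without advancing time (a new reading comes with each control period).
- env.read_camera(name): name is "scene" or "top"; returns a dict with "pixels" (480x640x3 uint8, blue, green, red), "depth" (480x640 float32, m along the optical axis (not along the pixel's ray), 0 where there is no reading), "fx", "fy", "cx", "cy" (pixels), "k1" (the pictures are not rectified: a ray, as slopes to the right and down, at radius r is drawn at 1 + k1 r^2 times it, then the intrinsics apply), "rvec" (rotation vector, rad) and "tvec" (3), from world to camera coordinates, as OpenCV has them. Camera axes: x right, y down, z forward; pixel columns grow to the right and rows downward; lengths in m; the calibration is good to about 2 mm. A picture is of the moment at which its call begins.
- env.sign_off(): hands the job in; it is judged then, once.
The state is a dict: "time_s": time; "qpos": joint angles; "joint_velocities": joint speeds; "effort": joint torques, N m; "tool_pos": TCP position; "tool_rot": TCP orientation; "force": force on the tool from outside, world axes, zero at the start; "wrist_torque": the same for the moment, N m; "grip_width": finger opening in m; "grasp_force": force on a finger pad.
Only numpy, scipy, OpenCV 4.12 (cv2) and the standard library are available. Lean on these libraries where they do the work, as an engineer would, in place of code of your own. Each camera call takes 0.05 s, during which the arm holds its last target. There are 200 camera calls.

## Task

The lids of the three round aluminium parts tins are only resting on their necks. With the fingertips press each lid down lightly until it is fully home: first the smallest tin, which holds the finest parts, then the middle-sized, then the largest. Only press: do not lift, tip or push the tins about, and leave the two loupes and the movement holder where they are. Mind the magnifier that hangs over the bench to the right of the tins.

Things in the scene. Friction and masses are not known exactly. Their poses are not given: they have to be found in the camera images.
- small_top (a point): centre of the top face of the small tin's flat round lid (34 mm across, aluminium rim, pale glass-covered middle). The top is about 30 mm above the bench with the lid fully up and 24 mm with it seated. z points up.
- small_lid (a joint): how far this lid has been pushed down: about 0 standing proud (a dark neck shows under it), 0.006 m seated. Friction fit: it moves at about 3 N, stays where it is left, then comes to a firm stop.
- small_tin: the small round aluminium parts tin, loose on the bench; origin at the centre of its underside, z up. 34 mm across with its lid.
- middle_top (a point): centre of the top face of the middle tin's flat round lid (48 mm across, aluminium rim, pale glass-covered middle). The top is about 34 mm above the bench with the lid fully up and 28 mm with it seated. z points up.
- middle_lid (a joint): how far this lid has been pushed down: about 0 standing proud (a dark neck shows under it), 0.006 m seated. Friction fit: it moves at about 3 N, stays where it is left, then comes to a firm stop.
- middle_tin: the middle round aluminium parts tin, loose on the bench; origin at the centre of its underside, z up. 48 mm across with its lid.
- large_top (a point): centre of the top face of the large tin's flat round lid (64 mm across, aluminium rim, pale glass-covered middle). The top is about 38 mm above the bench with the lid fully up and 32 mm with it seated. z points up.
- large_lid (a joint): how far this lid has been pushed down: about 0 standing proud (a dark neck shows under it), 0.006 m seated. Friction fit: it moves at about 3 N, stays where it is left, then comes to a firm stop.
- large_tin: the large round aluminium parts tin, loose on the bench; origin at the centre of its underside, z up. 64 mm across with its lid.
- eye_loupe: bystander: black flared eye loupe, 36 mm across, 39 mm high, standing loose; origin under its centre
- steel_loupe: bystander: small plain metal-rimmed loupe, 24 mm across, 25 mm high, standing loose, open at the top; origin under its centre. To its right (-y side) the fixed bench magnifier hangs over the bench, not over the tins: its bar runs along y at x 0.58 to 0.63 m, y -0.36 to -0.05 m, 0.49 m above the bench. Swing over to the tins with the arm drawn in, so that wrist and forearm keep clear of it.
- movement_holder: bystander: small brass movement holder with two jaws and a screw, 30x60x16 mm, lying loose; origin under its centre
There are look-alikes about, which are no part of the job. What is shaped like the small_tin but yellow is not meant.

How it is judged (in metres and radians):
On the way, in this order (a step that is already met when the one before it is completed fails the run):
1. the small tin's lid is pressed home (at least 4.5 of 6 mm) (value of joint small_lid above 0.0045 m and value of joint each of middle_lid, large_lid below 0.003 m), for 0.1 s.
2. the middle tin's lid is pressed home (at least 4.5 of 6 mm) (value of joint middle_lid above 0.0045 m and value of joint large_lid below 0.003 m), for 0.1 s.
3. the large tin's lid is pressed home (at least 4.5 of 6 mm) (value of joint large_lid above 0.0045 m), for 0.1 s.
At the end, for the whole second after the job is handed in: all three lids are down by at least 4.5 of 6 mm; the tins are at rest, upright (within 0.12 rad) and within 20 mm of where they stood; the three bystanders are within 15 mm of where they stood (value of joint each of small_lid, middle_lid, large_lid above 0.0045 m and angle between each of small_tin, middle_tin, large_tin's own z axis and vertical below 0.12 rad and distance of each of small_tin, middle_tin, large_tin from where it was at the start of the episode below 0.02 m and linear speed of each of small_tin, middle_tin, large_tin below 0.02 m/s and distance of each of eye_loupe, steel_loupe, movement_holder from where it was at the start of the episode below 0.015 m); the robot touches nothing.
It fails at once if a tin or its lid was pressed with more than 25 N (contact force between the arm and small_tin above 25 N or contact force between the arm and middle_tin above 25 N or contact force between the arm and large_tin above 25 N).
It fails at once if a tin was lifted by 8 mm, tipped by 0.12 rad or moved by 20 mm (height (world z) of any of small_tin, middle_tin, large_tin above 0.008 m or not (angle between small_tin's own z axis and vertical below 0.12 rad) or not (distance of small_tin from where it was at the start of the episode below 0.02 m) or not (angle between middle_tin's own z axis and vertical below 0.12 rad) or not (distance of middle_tin from where it was at the start of the episode below 0.02 m) or not (angle between large_tin's own z axis and vertical below 0.12 rad) or not (distance of large_tin from where it was at the start of the episode below 0.02 m)).
It fails at once if a bystander was moved by 15 mm (distance of any of eye_loupe, steel_loupe, movement_holder from where it was at the start of the episode above 0.015 m).
It also fails if it takes over 48 s, if anything falls off the work surface, if the arm or the gripper's body presses on something with over 40 N, if the wrist force passes 120 N, or if a joint passes its speed limit or range.

## Working session

There is one attempt and no reset: what is moved stays moved. The work goes in short steps, Python scripts to look and compute and a shell command to move; the robot and the scene stay as the last step left them, time stands still between calls to the robot, and variables do not carry over. Pictures are saved under pics/ and viewed, at most 10 in all, crops included, and the job is handed in when it is done.

```bash
mkdir -p pics; ls; python3 - <<'E'
from cell import env
import cv2,numpy as np
for n in("scene","top"):
    c=env.read_camera(n); cv2.imwrite(f"pics/{n}0.png",c["pixels"]); np.savez(f"pics/{n}0.npz",**c)
    print(n,c["fx"],c["k1"],c["rvec"],c["tvec"])
print(env.get_obs(),env.hold_point_z)
E
```

```text
pics
scene 439.88337167942035 -0.10608956938207487 [ 2.18762529 -0.63566953  0.27603757] [-0.35605908  0.32235367  0.52477113]
top 573.2845388370707 -0.020433275330947222 [ 2.18159125 -2.23775394  0.10256395] [0.20901767 0.56984232 0.87306576]
{'time_s': 0.1, 'qpos': array([73.05832831, 18.43328683, -4.01739471, 83.16798335,  1.29460146,
       78.54134064, -3.26002433]), 'joint_velocities': array([ 0.02956803, -0.08711615, -0.09920015, -0.2474582 ,  0.0241769 ,
        0.03142621,  0.0141146 ]), 'effort': array([ 3.07840237e-04, -4.92573631e+01, -4.05645110e-01, -3.13399565e+01,
       -6.41159993e-02,  3.94448941e-02,  7.21457445e-05]), 'tool_pos': array([ 0.19797908, -0.61859178,  0.22158781]), 'tool_rot': array([-1.79902608e+02,  4.53541056e-03,  1.77529359e+01]), 'force': array([ 0.60303575, -0.52627113, -1.36781439]), 'wrist_torque': array([-0.01803047, -0.00814663, -0.02961725]), 'grasp_force': 0.0, 'grip_width': 0.08696092172120685} 0.0187
```

View pics/top0.png

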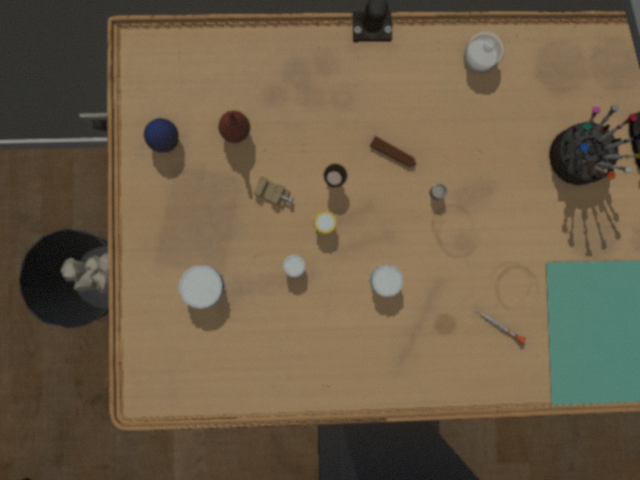

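View pics/scene0.png

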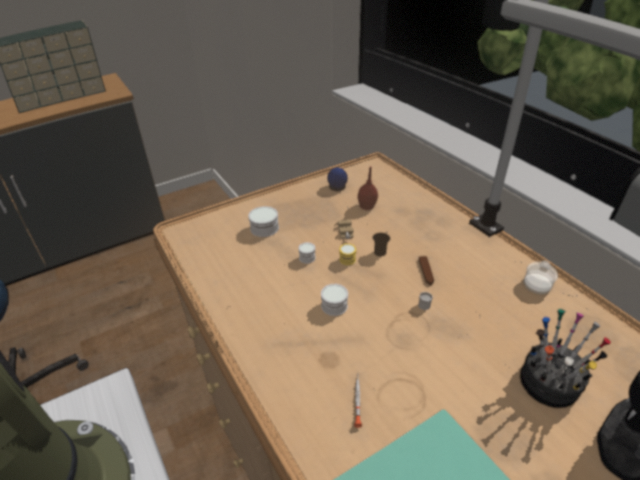

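The top view shows four pale-lidded tins: (201,287) large, (294,266) small aluminium, (387,281) middle, and (325,223) with a yellow rim. The yellow one is the look-alike, so the small tin is the one at (294,266). The eye loupe is at (335,176), the steel loupe at (438,191) and the holder at (272,192). I'll measure and confirm with an enlarged crop.

```bash
cat >h.py <<'E'
import cv2,numpy as np
def ray(c,u,v):
    d=np.array([(u-c["cx"])/c["fx"],(v-c["cy"])/c["fy"]]);s=d.copy()
    for _ in range(20): s=d/(1+c["k1"]*(s@s))
    R=cv2.Rodrigues(c["rvec"])[0]
    return -R.T@c["tvec"].ravel(), R.T@np.array([*s,1])
def onz(c,u,v,z):
    o,d=ray(c,u,v); return o+d*(z-o[2])/d[2]
def lids(c,seeds):
    g=c["pixels"].astype(int); out=[]
    # pale and colourless; the bench is orange
    m=((g.min(2)>125)&(np.ptp(g,axis=2)<45)).astype(np.uint8)
    n,l,st,ce=cv2.connectedComponentsWithStats(m)
    for (u,v,z) in seeds:
        k=min((i for i in range(1,n) if st[i,4]>30),key=lambda i:np.hypot(*(ce[i]-(u,v))))
        x,y,w,h,a=st[k]; p=onz(c,*ce[k],z)
        dm=np.linalg.norm(onz(c,ce[k][0]+w/2,ce[k][1],z)-onz(c,ce[k][0]-w/2,ce[k][1],z))
        out.append((ce[k].round(1),p.round(4),dm.round(4),w,h,a))
    return out
E
python3 - <<'E'
from h import *
c=dict(np.load("pics/top0.npz")); s=dict(np.load("pics/scene0.npz"))
for r in lids(c,[(294,266,.03),(387,281,.034),(201,287,.038)]):print("top",*r)
for r in lids(s,[(307,248,.03),(334,293,.034),(263,215,.038)]):print("scene",*r)
for n,u,v in(("eye",335,176),("steel",438,191),("holder",272,192),("yellow",325,223)):print(n,onz(c,u,v,.03).round(3))
a=cv2.resize(c["pixels"][150:330,160:430],None,fx=2.9,fy=2.9,interpolation=cv2.INTER_CUBIC)
cv2.imwrite("pics/crop.png",a)
E
```

```text
top [293.7 265.1] [0.5339 0.2316 0.03  ] 0.0332 22 21 358
top [387.1 280.1] [0.5076 0.0914 0.034 ] 0.0455 30 31 740
top [199.9 286.1] [0.5063 0.3714 0.038 ] 0.0635 43 42 1399
scene [306.4 247.5] [0.5294 0.2311 0.03  ] 0.0356 18 12 164
scene [334.9 293.9] [0.5036 0.0894 0.034 ] 0.0486 28 30 482
scene [263.4 214.7] [0.5036 0.3699 0.038 ] 0.0673 31 18 458
eye [0.668 0.165 0.03 ]
steel [0.642 0.008 0.03 ]
holder [0.645 0.262 0.03 ]
yellow [0.596 0.183 0.03 ]
```

View pics/crop.png

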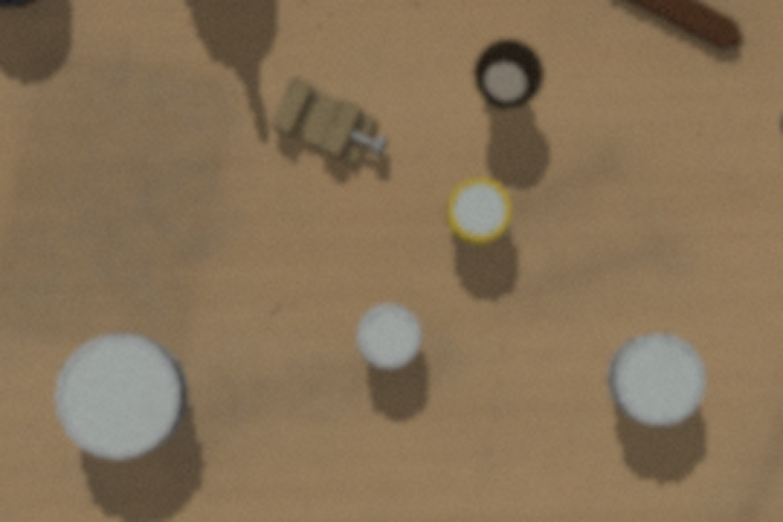

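The crop confirms it. The tins at crop (389,336), (659,380) and (119,396) are plain aluminium, small, middle and large. The one at (480,210) has a yellow rim and gets left alone. Next I'll work out waypoints for swinging over with the arm drawn in.

```bash
cat >>h.py <<'E'
from scipy.spatial.transform import Rotation as Ro
def dp(o,p): return (Ro.from_euler("xyz",o["tool_rot"],degrees=True).inv().apply(np.array(p)-o["tool_pos"])*100).round(1)
E
python3 - <<'E'
from h import *
from cell import env
o=env.get_obs()
for r,a in [(.6,-72),(.55,-72),(.5,-70),(.47,-66),(.46,-61),(.46,-55),(.46,-49),(.46,-43),(.46,-37),(.46,-31),(.46,-25),(.46,-19),(.46,-13),(.46,-7),(.46,-1),(.46,5),(.48,11),(.51,16),(.55,20.5),(.581,23.5)]:
    p=[r*np.cos(np.radians(a)),r*np.sin(np.radians(a)),.22];print(a,dp(o,p))
E
```

```text
-72 [ 0.3 -5.   0.2]
-72 [  0.2 -10.    0.2]
-70 [  2.  -15.    0.2]
-66 [  5.1 -18.2   0.2]
-61 [  9.  -19.8   0.2]
-55 [ 13.6 -21.    0.2]
-49 [ 18.2 -22.7   0.2]
-43 [ 22.5 -24.8   0.2]
-37 [ 26.6 -27.4   0.2]
-31 [ 30.3 -30.4   0.2]
-25 [ 33.8 -33.7   0.2]
-19 [ 36.9 -37.4   0.2]
-13 [ 39.5 -41.4   0.2]
-7 [ 41.8 -45.7   0.2]
-1 [ 43.6 -50.2   0.2]
5 [ 44.9 -54.8   0.2]
11 [ 47.7 -59.3   0.3]
16 [ 51.  -63.4   0.3]
20.5 [ 54.9 -67.6   0.3]
23.5 [ 57.8 -70.8   0.3]
```

```bash
python3 -m jog '[{"dp":[0.2,-5,0],"twist":0,"fingers":0},{"dp":[0.2,-10,0],"twist":0,"fingers":0},{"dp":[2,-15,0],"twist":0,"fingers":0},{"dp":[5,-18,0],"twist":0,"fingers":0},{"dp":[9,-19.8,0],"twist":0,"fingers":0},{"dp":[13.6,-21,0],"twist":0,"fingers":0},{"dp":[18.2,-22.7,0],"twist":0,"fingers":0}]' 10; python3 -c "
from cell import env;print(env.get_obs()['qpos'])"
```

```text
time_s: 0.98
tool_pos: [0.3031, -0.3464, 0.2224]
tool_rot: [180.0, 0.0, 17.7]
force: [1.1, -0.2, -0.0]
grip_width: 0.0248
grasp_force: 0.0
[ 63.35855554  -4.25396823 -16.90238228 108.19095563  -1.26114666
  75.8736115  -25.47846463]
```

```bash
python3 -m jog '[{"dp":[4.3,-2.1,0],"twist":0,"fingers":0},{"dp":[8.4,-4.7,0],"twist":0,"fingers":0},{"dp":[12.1,-7.7,0],"twist":0,"fingers":0},{"dp":[15.6,-11,0],"twist":0,"fingers":0},{"dp":[18.7,-14.7,0],"twist":0,"fingers":0},{"dp":[21.3,-18.7,0],"twist":0,"fingers":0},{"dp":[23.6,-23,0],"twist":0,"fingers":0},{"dp":[25.4,-27.5,0],"twist":0,"fingers":0}]'; python3 -c "
from cell import env;from h import dp;o=env.get_obs();print(o['qpos'],dp(o,[.533,.2315,.12]),dp(o,[.533,.2315,.22]))"
```

```text
time_s: 1.98
tool_pos: [0.4603, -0.0065, 0.2223]
tool_rot: [-180.0, 0.0, 17.8]
force: [0.4, -0.2, 0.4]
grip_width: 0.0004
grasp_force: 0.0
[ 42.71775329  -4.41297526 -42.58122553 107.42792688  -3.07573267
  75.85256466 -71.2741559 ] [ 14.2 -20.4  10.2] [ 14.2 -20.4   0.2]
```

```bash
python3 -m jog '[{"dp":[2.2,-4.5,0],"twist":0,"fingers":0},{"dp":[5,-9,0],"twist":0,"fingers":0},{"dp":[8.5,-13,1],"twist":0,"fingers":0},{"dp":[11.5,-17,4],"twist":0,"fingers":0},{"dp":[14.2,-20.4,8],"twist":0,"fingers":0},{"dp":[14.2,-20.4,12],"twist":0,"fingers":0},{"dp":[14.2,-20.4,14],"twist":0,"fingers":0},{"dp":[14.2,-20.4,14],"twist":0,"fingers":0}]'; python3 - <<'E'
from cell import env;from h import *
o=env.get_obs();print(o['qpos'],o['force'],dp(o,[.533,.2315,.03]))
for n in("top","scene"):
    c=env.read_camera(n);k=(slice(180,340),slice(200,400)) if n=="top" else (slice(150,310),slice(220,420));cv2.imwrite(f"pics/{n}1.png",c["pixels"][k]); 
a=[cv2.resize(cv2.imread(f"pics/{n}1.png"),None,fx=2,fy=2) for n in("top","scene")]
cv2.imwrite("pics/pair1.png",np.hstack(a))
E
```

```text
time_s: 2.98
tool_pos: [0.5326, 0.2283, 0.0813]
tool_rot: [180.0, 0.2, 17.7]
force: [-0.5, 0.1, 1.0]
grip_width: 0.0005
grasp_force: 0.0
[  17.12694481   24.93330335  -52.25362301  101.18390051   21.60861698
   64.755634   -114.33304935] [-0.5191497   0.12730125  1.00532442] [ 0.1 -0.3  5.1]
```

View pics/pair1.png

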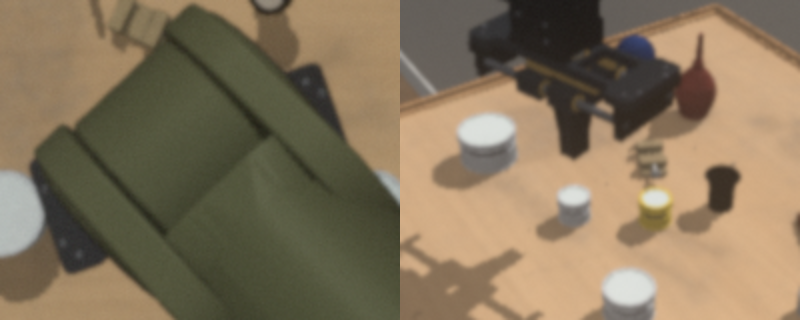

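The scene half shows the closed fingertips at crop (575,155), straight above the small tin at (573,200). The tin hasn't moved. Going down.

```bash
python3 -m jog '[{"dp":[0,0,1.5],"twist":0,"fingers":0},{"dp":[0,0,3],"twist":0,"fingers":0},{"dp":[0,0,4],"twist":0,"fingers":0},{"dp":[0,0,4.5],"twist":0,"fingers":0},{"dp":[0,0,4.5],"twist":0,"fingers":0}]'; python3 -c "
from cell import env;from h import dp;o=env.get_obs();print(o['force'],dp(o,[.533,.2315,.03]))"
```

```text
time_s: 3.7
tool_pos: [0.5331, 0.2295, 0.0371]
tool_rot: [-180.0, 0.0, 17.8]
force: [-0.3, 0.3, 0.1]
grip_width: 0.0001
grasp_force: 0.0
[-0.33611139  0.25595957  0.0813233 ] [ 0.1 -0.2  0.7]
```

```bash
python3 -m jog '[{"dp":[0,-0.2,0.2],"twist":0,"fingers":0},{"dp":[0,-0.2,0.4],"twist":0,"fingers":0},{"dp":[0,-0.2,0.5],"twist":0,"fingers":0},{"dp":[0,-0.2,0.6],"twist":0,"fingers":0},{"dp":[0,-0.2,0.7],"twist":0,"fingers":0},{"dp":[0,-0.2,0.8],"twist":0,"fingers":0},{"dp":[0,-0.2,0.8],"twist":0,"fingers":0}]'
```

```text
time_s: 4.58
tool_pos: [0.5327, 0.2313, 0.0294]
tool_rot: [180.0, 0.0, 17.7]
force: [0.5, 0.1, 0.2]
grip_width: 0.0002
grasp_force: 0.0
```

```bash
python3 -m jog '[{"dp":[0,0,0.1],"twist":0,"fingers":0},{"dp":[0,0,0.2],"twist":0,"fingers":0},{"dp":[0,0,0.2],"twist":0,"fingers":0}]'; python3 -m jog '[{"dp":[0,0,0.1],"twist":0,"fingers":0},{"dp":[0,0,0.2],"twist":0,"fingers":0},{"dp":[0,0,0.2],"twist":0,"fingers":0}]'
```

```text
time_s: 4.95
tool_pos: [0.5329, 0.2314, 0.0276]
tool_rot: [180.0, -0.0, 17.8]
force: [-0.6, -0.5, 2.1]
grip_width: 0.0004
grasp_force: 1.3
time_s: 5.32
tool_pos: [0.5328, 0.2315, 0.0254]
tool_rot: [-180.0, -0.0, 17.8]
force: [0.5, -1.4, 1.7]
grip_width: 0.0005
grasp_force: 0.9
```

```bash
python3 -m jog '[{"dp":[0,0,0.1],"twist":0,"fingers":0},{"dp":[0,0,0.1],"twist":0,"fingers":0}]'; python3 -m jog '[{"dp":[0,0,0.05],"twist":0,"fingers":0},{"dp":[0,0,0.05],"twist":0,"fingers":0}]'
```

```text
time_s: 5.58
tool_pos: [0.5328, 0.2315, 0.0245]
tool_rot: [180.0, -0.0, 17.8]
force: [-0.3, 0.1, 2.0]
grip_width: 0.0005
grasp_force: 1.2
time_s: 5.82
tool_pos: [0.5329, 0.2315, 0.0245]
tool_rot: [180.0, -0.0, 17.7]
force: [-0.9, -0.4, 5.9]
grip_width: 0.0006
grasp_force: 2.9
```

```bash
python3 -m jog '[{"dp":[0,0,0.05],"twist":0,"fingers":0},{"dp":[0,0,0.05],"twist":0,"fingers":0}]'; python3 -m jog '[{"dp":[0,0,-1],"twist":0,"fingers":0},{"dp":[0,0,-4],"twist":0,"fingers":0},{"dp":[0,0,-7],"twist":0,"fingers":0},{"dp":[0,0,-7],"twist":0,"fingers":0}]'; python3 -c "
from cell import env;from h import dp;o=env.get_obs();print(dp(o,[.506,.091,.09]),dp(o,[.506,.091,.04]))"
```

```text
time_s: 6.08
tool_pos: [0.5329, 0.2315, 0.0244]
tool_rot: [180.0, -0.0, 17.8]
force: [-2.2, -1.0, 8.9]
grip_width: 0.0001
grasp_force: 4.5
time_s: 6.58
tool_pos: [0.5343, 0.2324, 0.0959]
tool_rot: [-180.0, -0.3, 17.7]
force: [-0.3, 0.5, 0.4]
grip_width: 0.0003
grasp_force: 0.0
[-7.  12.6  0.6] [-7.  12.6  5.6]
```

The small lid hit its firm stop at z 24.4 mm. On to the middle tin.

```bash
python3 -m jog '[{"dp":[-2.3,4.2,0],"twist":0,"fingers":0},{"dp":[-4.6,8.4,0],"twist":0,"fingers":0},{"dp":[-6.9,12.5,0],"twist":0,"fingers":0},{"dp":[-6.9,12.5,2],"twist":0,"fingers":0},{"dp":[-6.9,12.5,4],"twist":0,"fingers":0},{"dp":[-6.9,12.5,5],"twist":0,"fingers":0},{"dp":[-6.9,12.5,5.3],"twist":0,"fingers":0},{"dp":[-6.9,12.5,5.3],"twist":0,"fingers":0}]'; python3 - <<'E'
from cell import env;from h import *
o=env.get_obs();print(o['qpos'],o['force'],dp(o,[.506,.091,.034]))
c=env.read_camera("scene");cv2.imwrite("pics/s2.png",cv2.resize(c["pixels"][170:330,230:430],None,fx=3,fy=3,interpolation=cv2.INTER_CUBIC))
E
```

```text
time_s: 7.58
tool_pos: [0.5052, 0.0925, 0.0405]
tool_rot: [-180.0, -0.0, 17.9]
force: [0.4, 0.1, 0.5]
grip_width: 0.0005
grasp_force: 0.0
[ 33.12657235  19.25248129 -52.27719281 112.24802756  18.07121994
  57.02597207 -99.76025684] [0.40485669 0.06463874 0.48233414] [0.  0.2 0.6]
```

View pics/s2.png

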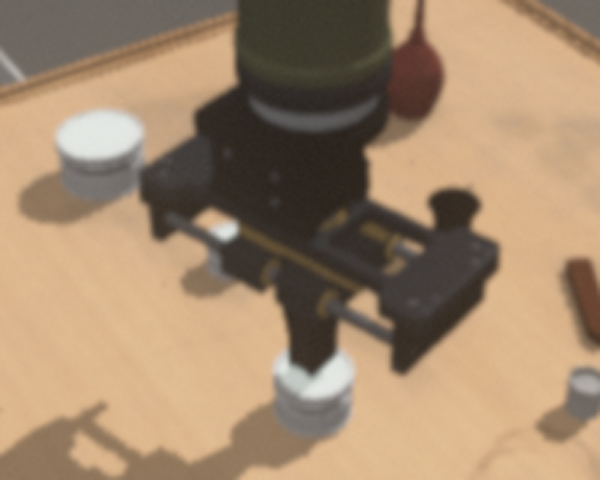

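The fingertips at crop (310,375) sit over the centre of the middle lid at (314,374). Neither loupe has been touched.

```bash
python3 -m jog '[{"dp":[0,0.1,0.2],"twist":0,"fingers":0},{"dp":[0,0.1,0.4],"twist":0,"fingers":0},{"dp":[0,0.1,0.5],"twist":0,"fingers":0},{"dp":[0,0.1,0.6],"twist":0,"fingers":0},{"dp":[0,0.1,0.7],"twist":0,"fingers":0},{"dp":[0,0.1,0.8],"twist":0,"fingers":0},{"dp":[0,0.1,0.8],"twist":0,"fingers":0}]';  python3 -m jog '[{"dp":[0,0,0.1],"twist":0,"fingers":0},{"dp":[0,0,0.2],"twist":0,"fingers":0},{"dp":[0,0,0.2],"twist":0,"fingers":0}]'
```

```text
time_s: 8.5
tool_pos: [0.5055, 0.0903, 0.0326]
tool_rot: [180.0, 0.0, 17.7]
force: [-1.3, -0.4, 2.3]
grip_width: 0.0005
grasp_force: 1.1
time_s: 8.88
tool_pos: [0.5055, 0.0903, 0.0304]
tool_rot: [180.0, -0.0, 17.8]
force: [-0.4, -0.4, 1.3]
grip_width: 0.0005
grasp_force: 0.8
```

```bash
python3 -m jog '[{"dp":[0,0,0.1],"twist":0,"fingers":0},{"dp":[0,0,0.2],"twist":0,"fingers":0},{"dp":[0,0,0.2],"twist":0,"fingers":0}]';  python3 -m jog '[{"dp":[0,0,0.05],"twist":0,"fingers":0},{"dp":[0,0,0.05],"twist":0,"fingers":0}]'
```

```text
time_s: 9.25
tool_pos: [0.5055, 0.0904, 0.0285]
tool_rot: [180.0, -0.0, 17.8]
force: [-1.2, -0.3, 2.4]
grip_width: 0.0002
grasp_force: 1.1
time_s: 9.5
tool_pos: [0.5055, 0.0904, 0.0284]
tool_rot: [180.0, 0.0, 17.7]
force: [-1.6, -0.8, 6.7]
grip_width: 0.0001
grasp_force: 3.2
```

```bash
python3 -m jog '[{"dp":[0,0,0.05],"twist":0,"fingers":0},{"dp":[0,0,0.05],"twist":0,"fingers":0},{"dp":[0,0,-2],"twist":0,"fingers":0},{"dp":[0,0,-7],"twist":0,"fingers":0}]';  python3 -m jog '[{"dp":[1.3,-4,0],"twist":-5,"fingers":0},{"dp":[2.7,-8.5,0],"twist":-10,"fingers":0},{"dp":[4.2,-13,0],"twist":-15,"fingers":0},{"dp":[5.6,-17.5,0],"twist":-20,"fingers":0},{"dp":[7,-22,0],"twist":-25,"fingers":0},{"dp":[8.5,-26.7,0],"twist":-30,"fingers":0},{"dp":[8.5,-26.7,2],"twist":-30,"fingers":0},{"dp":[8.5,-26.7,2],"twist":-30,"fingers":0}]';python3 - <<'E'
from cell import env;from h import *
o=env.get_obs();print(o['qpos'],o['force'],dp(o,[.505,.3705,.038]))
E
```

```text
time_s: 10.0
tool_pos: [0.5038, 0.0903, 0.0977]
tool_rot: [-179.9, 0.2, 17.8]
force: [1.1, -0.9, 1.1]
grip_width: 0.0005
grasp_force: 0.0
time_s: 11.0
tool_pos: [0.5042, 0.3691, 0.0765]
tool_rot: [-180.0, 0.2, 47.7]
force: [-0.3, -0.2, -0.2]
grip_width: 0.0004
grasp_force: 0.0
[   4.26369955   33.5478549   -56.84199394   94.65934252   29.78785208
   68.54546712 -101.83863094] [-0.27702986 -0.24404871 -0.21900393] [ 0.2 -0.   3.8]
```

```bash
python3 -m jog '[{"dp":[0.1,0,1],"twist":0,"fingers":0},{"dp":[0.1,0,2],"twist":0,"fingers":0},{"dp":[0.1,0,2.8],"twist":0,"fingers":0},{"dp":[0.1,0,3.3],"twist":0,"fingers":0},{"dp":[0.1,0,3.3],"twist":0,"fingers":0}]'; python3 -m jog '[{"dp":[0,0,0.2],"twist":0,"fingers":0},{"dp":[0,0,0.4],"twist":0,"fingers":0},{"dp":[0,0,0.5],"twist":0,"fingers":0},{"dp":[0,0,0.6],"twist":0,"fingers":0},{"dp":[0,0,0.7],"twist":0,"fingers":0},{"dp":[0,0,0.7],"twist":0,"fingers":0}]'
```

```text
time_s: 11.62
tool_pos: [0.5055, 0.3711, 0.0446]
tool_rot: [-180.0, 0.0, 47.7]
force: [-1.1, 0.7, 0.8]
grip_width: 0.0004
grasp_force: 0.0
time_s: 12.38
tool_pos: [0.5057, 0.3714, 0.0381]
tool_rot: [180.0, -0.0, 47.8]
force: [0.3, 0.6, 1.7]
grip_width: 0.0006
grasp_force: 0.5
```

```bash
python3 -m jog '[{"dp":[0,0,0.1],"twist":0,"fingers":0},{"dp":[0,0,0.2],"twist":0,"fingers":0},{"dp":[0,0,0.3],"twist":0,"fingers":0},{"dp":[0,0,0.4],"twist":0,"fingers":0},{"dp":[0,0,0.4],"twist":0,"fingers":0}]'; python3 -m jog '[{"dp":[0,0,0.1],"twist":0,"fingers":0},{"dp":[0,0,0.15],"twist":0,"fingers":0},{"dp":[0,0,0.15],"twist":0,"fingers":0}]'
```

```text
time_s: 13.0
tool_pos: [0.5057, 0.3714, 0.0339]
tool_rot: [-180.0, -0.0, 47.8]
force: [-1.1, -0.4, 1.3]
grip_width: 0.0007
grasp_force: 0.9
time_s: 13.38
tool_pos: [0.5057, 0.3714, 0.0325]
tool_rot: [180.0, -0.0, 47.8]
force: [0.6, -0.2, 3.0]
grip_width: 0.0005
grasp_force: 1.4
```

```bash
python3 -m jog '[{"dp":[0,0,0.05],"twist":0,"fingers":0},{"dp":[0,0,0.1],"twist":0,"fingers":0},{"dp":[0,0,0.1],"twist":0,"fingers":0}]'
```

```text
time_s: 13.75
tool_pos: [0.5058, 0.3714, 0.0325]
tool_rot: [180.0, 0.0, 47.7]
force: [-2.5, -2.4, 8.2]
grip_width: 0.0004
grasp_force: 4.2
```

The large lid is at its firm stop too. I'll lift clear, draw back and check.

```bash
python3 -m jog '[{"dp":[0,0,-1.5],"twist":0,"fingers":0},{"dp":[0,0,-6],"twist":0,"fingers":0},{"dp":[0,0,-11],"twist":0,"fingers":0},{"dp":[0,0,-16],"twist":0,"fingers":0},{"dp":[0,0,-18],"twist":0,"fingers":0},{"dp":[0,0,-18],"twist":0,"fingers":0}]'; python3 - <<'E'
from cell import env;from h import *
c=env.read_camera("scene");cv2.imwrite("pics/s3.png",cv2.resize(c["pixels"][170:330,230:430],None,fx=4,fy=3.7,interpolation=cv2.INTER_CUBIC)[:592])
print(env.get_obs()["force"])
for r in lids(c,[(307,248,.024),(334,296,.028)]):print(*r)
E
```

```text
time_s: 14.5
tool_pos: [0.5061, 0.3718, 0.2126]
tool_rot: [180.0, -0.1, 47.7]
force: [-0.5, 0.1, -0.5]
grip_width: 0.0005
grasp_force: 0.0
[-0.1929096  -0.10412007 -0.26822471]
[306.5 249.4] [0.53   0.2323 0.024 ] 0.0358 18 12 165
[334.7 296.1] [0.5037 0.0902 0.028 ] 0.0471 27 28 469
```

View pics/s3.png

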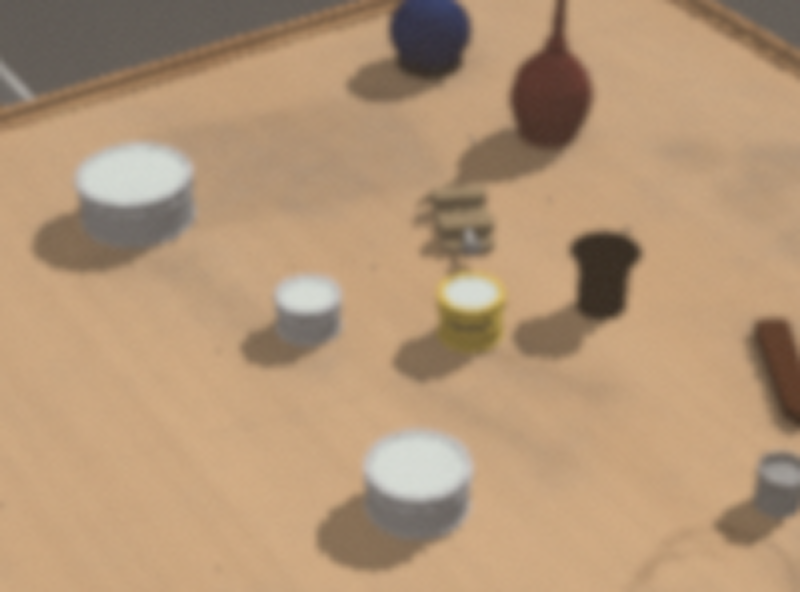

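All three lids, at crop (308,295), (418,465) and (134,175), are down with no dark neck showing. The tins, loupes and holder stand where they were, and the arm is clear.

```bash
python3 -c "
from cell import env;print(env.sign_off())"
```

```text
the job is handed in; nothing more can be done
None
```

I pressed the three lids home in order (small, middle, large), each to its firm stop with no more than about 9 N read at the wrist, and handed the job in at about 14.6 s with the arm clear; in the last picture nothing had visibly moved.

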